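Zero the gauge shoe on the board and back off three clicks

ROBOT

A 7-joint arm with a two-finger parallel gripper is mounted at the origin on the work surface. World frame = base frame: x ahead of the robot, y to its left, z up, the work surface at z = 0. Lengths are in m, angles in rad, forces in N, time in s.
With the tool pointing down it reaches from about 0.425 to 0.925 m from the base axis. Payload 6.8 kg.
Tool frame: the origin (TCP) lies at the very end of the fingers, on their centre line; the grasp point (between the pads) lies 19 mm behind it; y points along the fingers, z is the direction in which the jaws open and shut, and the axes are right-handed (so a half turn about y gives the same grasp; the last joint's range is limited). The gripper opens to 85 mm and grips with 20 to 120 N. Pads are 22 mm wide; open, the fingers measure 114 mm over their backs; the gripper's body (76 mm by 85 mm) begins 54 mm behind the grasp point. The pads swing forward as they close: fully open they stand 13 mm farther back than shut.
Start: joints at [1.174, 0.477, 0.022, 1.555, -0.011, 1.109, -0.083], TCP at [0.192, -0.647, 0.231] pointing down, gripper open.
Joint ranges: [-2.96, 2.96], [-0.34, 2.1], [-1.41, 1.46], [0.24, 2.44], [-1.37, 4.51], [0.17, 1.92], [-2.96, 2.96]. Speed limits (rad/s): [2.39, 2.39, 3.14, 3.14, 3.14, 3.14, 3.14].

INTERFACE

Orientations are given as a rotation vector (axis times angle).
In Python, from bench import r gives the robot as it stands.
- The arm moves only by the tool drive_tool, never from a script. Its argument "series" is a list of rows, each a list of 7 numbers: the shift along the tool's x, y, z in mm, then the turn, a rotation vector about the tool's x, y, z in degrees, then the finger opening in mm, from 0 to 85.4. In form: [[tx, ty, tz, wx, wy, wz, grip], ...]. A call has 1 to 5 rows; each row is the pose to reach, as a shift and turn from the pose measured when the call began, along the tool's axes at that moment; what a row does not reach only later rows make up. A row lasts 1/10 s, in which the tool goes at most 50 mm and 8.59 degrees, less where a joint would pass 70% of its speed; a pose out of reach is approached as far as the arm can. A call with a gripper value outside its range is refused whole. The fingers move at their own pace and stop on an object; "squeeze" is the grip in N (left out, the last holds). Time passes only in rows, so rows that repeat a pose let the fingers close. It gives the time, the measured TCP pose, the force and the opening at its end, in the units of the state.
- r.get_obs(): the state, without advancing time (a new reading comes with each control period).
- r.grab_frame(name): name is "scene" or "top" or "wrist"; returns a dict with "frame" (384x512x3 uint8, blue, green, red), "intrinsics" (3x3 intrinsics, pixels), "rvec" (rotation vector, rad) and "tvec" (3), from world to camera coordinates, as OpenCV has them. Camera axes: x right, y down, z forward; pixel columns grow to the right and rows downward; lengths in m; the calibration is good to about 2 mm. A picture is of the moment at which its call begins. There is no depth.
- r.hand_in(): hands the job in, once; it reports no verdict.
The state is a dict: "clock": time; "joints": joint angles; "qvel": joint speeds; "tau": joint torques, N m; "tcp_pos": TCP position; "orientation": TCP orientation; "contact_force": force on the tool from outside, world axes, zero at the start; "moment": the same for the moment, N m; "grip_width": finger opening in m.
Only numpy, scipy, OpenCV 4.12 (cv2) and the standard library are available. Lean on these libraries where they do the work, as an engineer would, in place of code of your own. Each camera call takes 0.05 s, during which the arm holds its last target.

TASK

Set the sanding gauge for the plywood board lying under its shoe: turn the black dial clockwise, by feel, until the shoe just bears on the board (gently: never more than 25 N on the board). Then turn the dial back exactly three clicks, so that the shoe rests three clicks clear of the board, and let go; leave the boards, the sanding block and the push stick where they are.

Things in the scene. Friction and masses are not known exactly. Their poses are not given: they have to be found in the camera images.
- dial_grip (a point): Centre of the grip bar of the black click dial on top of the red gauge, on the dial's vertical axis. The bar is 56 mm long (point's x axis; white mark on its -x half), 14 mm thick (y), and stands 34 mm tall on a 62 mm disc: this point is 24 mm above the disc, 10 mm below the bar's top, about 201 mm above the bench. Its yaw is the dial's.
- dial: The same dial; origin under its disc, x along the bar. Clockwise from above lowers the shoe. It clicks every 18 degrees (20 a turn, 3 mm of shoe a click); 0.08 N m carries it over each, and let go between two it springs to the nearer. It starts at rest on a click, 1 to 5 clicks below its top stop. Once the shoe bears, each 0.1 N m more on the dial adds 10 N on the board.
- gauge: Red C-shaped setting gauge fixed to the bench. Origin on the bench, on the dial's axis, z up. Its column (60 x 50 mm) stands at +y, 87 to 137 mm from the axis; its head (84 x 190 mm, 115 to 165 mm above the bench) reaches over the board, dial on top, shoe below.
- shoe: Round aluminium shoe, 56 mm across, under the head on the dial's axis; origin at the centre of its underside. Goes up and down with the dial; a stiff rubber above it yields 1 mm per 8 N. Starts 2 to 21 mm clear of the board and meets it about 0.5 mm before a click's resting place: let go there, the dial stays on that click with the shoe bearing lightly, and clicks back count from it.
- board_a: One of three loose plywood offcuts, 140 x 200 mm (x, y), 12, 15 and 18 mm thick (which is which is not told). Origin at the centre of the underside. One of them, at random, lies under the shoe, its centre about 45 mm to the gauge's -y side; the others lie left and right of the gauge.
- board_b: One of three loose plywood offcuts, 140 x 200 mm (x, y), 12, 15 and 18 mm thick (which is which is not told). Origin at the centre of the underside. One of them, at random, lies under the shoe, its centre about 45 mm to the gauge's -y side; the others lie left and right of the gauge.
- board_c: One of three loose plywood offcuts, 140 x 200 mm (x, y), 12, 15 and 18 mm thick (which is which is not told). Origin at the centre of the underside. One of them, at random, lies under the shoe, its centre about 45 mm to the gauge's -y side; the others lie left and right of the gauge.
- sandblock: Cork sanding block, 110 x 60 x 33 mm, bystander on the far side of the gauge.
- pushstick: Wooden push stick, 170 mm long, 14 mm thick, bystander on the far side of the gauge.
Not all that is in view belongs to the job. Leave any blue or yellow look-alike of the board_c alone.

How it is judged:
By the outcome, as a careful person would: the job done as asked, in the order asked, and still so for the second after the job is handed in, with the robot touching nothing.
It also fails if it takes over 72 s, if anything falls off the work surface, if the arm or the gripper's body presses on something with over 40 N, if the wrist force passes 120 N, or if a joint passes its speed limit or range.

## Working session

There is one attempt and no reset: what is moved stays moved. The work goes in short steps, Python scripts to look and compute and a tool call to move; the robot and the scene stay as the last step left them, time stands still between calls to the robot, and variables do not carry over. Pictures are saved under pics/ and viewed, and the job is handed in when it is done.

Besides the shell and the picture viewer there is one more tool, called as name([rows], argument=value, ...), one row to a line, values as JSON. drive_tool: Moves the arm, as the interface text tells. Its arguments: {"type":"object","properties":{"series":{"type":"array","items":{"type":"array","items":{"type":"number"}}},"squeeze":{"type":"number"}},"required":["series"]}

```bash
ls; mkdir -p pics
python3 - <<'E'
from bench import r
import cv2,json
for n in("scene","top","wrist"):
    f=r.grab_frame(n); cv2.imwrite(f"pics/a_{n}.png",f["frame"]); print(n,f["intrinsics"].tolist() if hasattr(f["intrinsics"],'tolist') else f["intrinsics"],f["rvec"],f["tvec"])
print(r.get_obs())
E
```

```text
pics
scene [[359.47100002901067, 0.0, 252.4766122281849], [0.0, 359.47100002901067, 191.5878713735562], [0.0, 0.0, 1.0]] [ 1.13493869  2.26389482 -1.0680278 ] [ 0.33974456 -0.13013129  1.61636776]
top [[431.3972319869693, 0.0, 253.7398592029052], [0.0, 431.3972319869693, 195.04005420144236], [0.0, 0.0, 1.0]] [ 2.10079015 -2.11373116  0.176077  ] [-0.01658298  0.47412312  1.17857843]
wrist [[277.6087825867437, 0.0, 255.88679860915454], [0.0, 277.6087825867437, 194.73956587567776], [0.0, 0.0, 1.0]] [-2.31646296  1.72652977  0.26443947] [-0.67371653 -0.04042881  0.37937451]
{'clock': 0.15, 'joints': array([ 1.1738851 ,  0.47762382,  0.02234339,  1.55621272, -0.01149092,
        1.10930497, -0.08311034]), 'qvel': array([-1.15181066e-03, -1.97110952e-03, -9.47444658e-04, -3.77846722e-03,
       -2.42839914e-03, -6.41066652e-05,  1.15342997e-03]), 'tau': array([ 3.05730158e-03, -5.96924543e+01,  1.61032844e+00, -2.81491417e+01,
        1.26658013e-02,  6.52735122e-03, -2.11112433e-05]), 'tcp_pos': array([ 0.19211233, -0.64660797,  0.23054479]), 'orientation': array([-0.30084619,  2.06796268, -2.06506702]), 'contact_force': array([ 0.0957196 , -0.15462528, -0.28972151]), 'moment': array([-0.04099664, -0.01903328,  0.04349191]), 'grip_width': 0.08539032078514541}
```

View pics/a_scene.png

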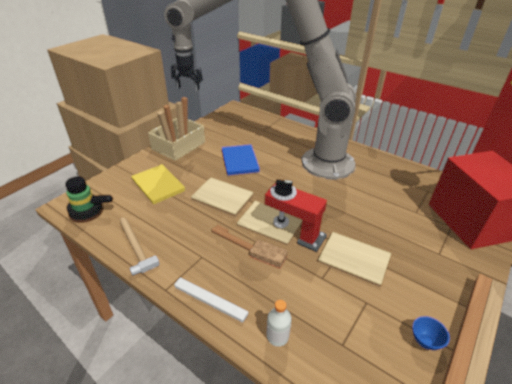

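View pics/a_top.png

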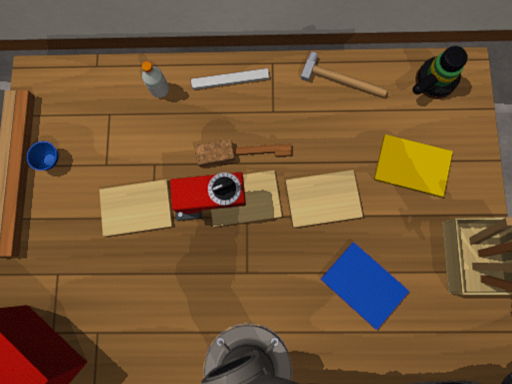

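View pics/a_wrist.png

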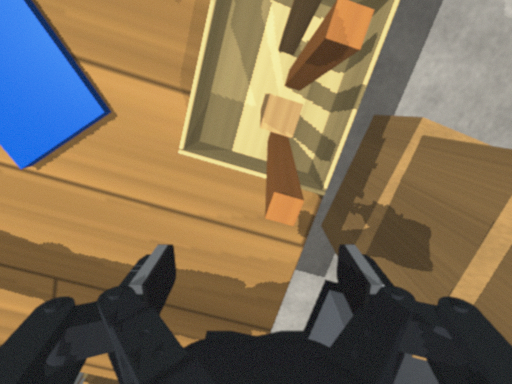

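The top view shows the gauge and black dial at about (224,189), with its board under it and two offcuts beside it at (136,208) and (324,198). The blue (365,285) and yellow (414,165) pieces are look-alikes. I'll enlarge the dial next.

```bash
cat > h.py <<'E'
import numpy as np,cv2
from scipy.spatial.transform import Rotation as R
def ray(f,u,v):
    Rm=R.from_rotvec(np.ravel(f["rvec"])).as_matrix(); t=np.ravel(f["tvec"]); K=np.array(f["intrinsics"])
    return -Rm.T@t, Rm.T@np.linalg.solve(K,[u,v,1.])
def atz(f,u,v,z):
    c,d=ray(f,u,v); return c+d*(z-c[2])/d[2]
def proj(f,P):
    return cv2.projectPoints(np.array(P,float).reshape(-1,3),np.ravel(f["rvec"]),np.ravel(f["tvec"]),np.array(f["intrinsics"]),None)[0].reshape(-1,2)
def tri(obs):
    A=0;b=0
    for f,u,v in obs:
        c,d=ray(f,u,v); d=d/np.linalg.norm(d); M=np.eye(3)-np.outer(d,d); A=A+M; b=b+M@c
    return np.linalg.solve(A,b)
E
python3 - <<'E'
import cv2
a=cv2.imread('pics/a_top.png')[160:220,190:270]; b=cv2.imread('pics/a_scene.png')[165:255,235:335]
cv2.imwrite('pics/b_top.png',cv2.resize(a,None,fx=9,fy=9,interpolation=cv2.INTER_CUBIC)[:600])
cv2.imwrite('pics/b_scene.png',cv2.resize(b,None,fx=6,fy=6,interpolation=cv2.INTER_CUBIC))
E
```

```text
(no output)
```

View pics/b_top.png

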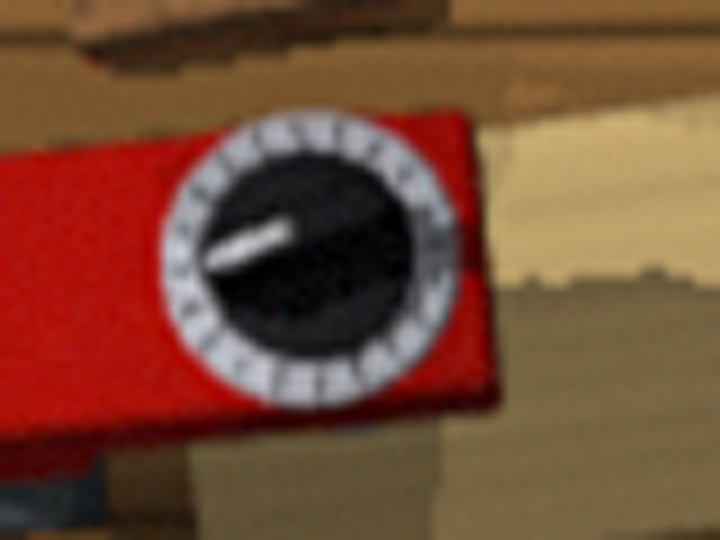

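View pics/b_scene.png

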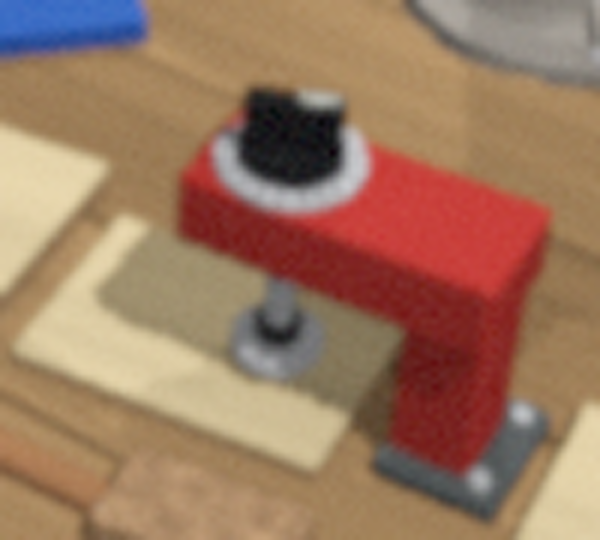

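The crops show the black dial inside its white scale ring (ring centre near top pixel (224.5,188.5) and scene pixel (283.6,191.5)). The white mark runs outwards to the image's left.

Run:
```python
from bench import r
from h import *
t=r.grab_frame("top");s=r.grab_frame("scene")
print("ring",tri([(t,190+310/9,160+259/9),(s,235+292/6,165+161/6)]))
print("ring@.166",atz(t,190+310/9,160+259/9,.166), atz(s,235+292/6,165+161/6,.166))
# mark outer/inner ends
o=(190+208/9-.5,160+260/9-.5);i=(190+290/9-.5,160+229/9-.5)
po=atz(t,*o,.211);pi=atz(t,*i,.211);print(po,pi,np.degrees(np.arctan2(*(pi-po)[1::-1])))
# scene mark: centre
print("markcentre", tri([(t,(o[0]+i[0])/2,(o[1]+i[1])/2),(s,235+320/6-.5,165+100/6-.5)]))
# board corners / head edges for gauge yaw (top of head z .165), right end
a=atz(t,190+470/9,160+110/9,.165);b=atz(t,190+498/9,160+400/9,.165);print(a,b,np.degrees(np.arctan2(*(a-b)[1::-1])))
o=r.get_obs();M=R.from_rotvec(o['orientation']).as_matrix();print(M)
# wrist cam in tool frame
w=r.grab_frame("wrist");c,d=ray(w,256,195);print(M.T@(c-o['tcp_pos']),M.T@d)
```

```text
ring [0.4683095  0.05254827 0.16252357]
ring@.166 [0.46745641 0.05241866 0.166     ] [0.47212863 0.05446732 0.166     ]
[0.45915679 0.07728428 0.211     ] [0.46762514 0.05489113 0.211     ] -69.28502025160415
markcentre [0.46444355 0.06451804 0.21035626]
[0.51099094 0.00686836 0.165     ] [ 0.42638383 -0.00120874  0.165     ] 5.453269762469067
[[-9.58577747e-01 -2.82343660e-04  2.84830869e-01]
 [-2.84831004e-01  7.79044267e-04 -9.58577431e-01]
 [ 4.87524054e-05 -9.99999657e-01 -8.27194727e-04]]
[-0.07456832 -0.14266099 -0.00037394] [2.97833457e-01 9.54618274e-01 4.78814941e-04]
```

```bash
cat > go.py <<'E'
import sys
from bench import r
from h import *
def rel(p,yaw):
    o=r.get_obs();M=R.from_rotvec(o['orientation']).as_matrix()
    y=np.radians(yaw);c,s=np.cos(y),np.sin(y)
    T=np.array([[s,0,c],[-c,0,s],[0,-1,0]])
    d=M.T@(np.array(p)-o['tcp_pos'])*1000
    w=np.degrees(R.from_matrix(M.T@T).as_rotvec())
    print('t',o['clock'],'shift',d.round(1),'turn',w.round(2),'yaw now',round(np.degrees(np.arctan2(M[1,2],M[0,2])),2))
if __name__=="__main__":
    a=[float(x) for x in sys.argv[1:]];rel(a[:3],a[3])
E
python3 go.py .37 -.46 .30 -35;python3 go.py .46 -.2 .33 0
```

```text
t 0.3 shift [-223.7  -69.  -128.5] turn [ 3.000e-02 -3.846e+01 -1.000e-02] yaw now -73.46
t 0.3 shift [-384.   -98.8 -352.2] turn [ 3.000e-02 -7.346e+01 -2.000e-02] yaw now -73.46
```

drive_tool([
  [-40,-15,-24,0,-7,0,85],
  [-85,-30,-50,0,-15,0,85],
  [-130,-45,-75,0,-23,0,85],
  [-175,-60,-102,0,-31,0,85],
  [-224,-69,-128,0,-38,0,85],
])

```text
clock: 0.8
tcp_pos: [0.3587, -0.472, 0.298]
orientation: [-0.853, 1.644, -1.646]
contact_force: [1.7, -0.7, 0.2]
grip_width: 0.0847
```

```bash
python3 go.py .46 -.2 .32 0
```

```text
t 0.8 shift [-280.7  -22.1  -73.8] turn [ -0.05 -35.17   0.04] yaw now -35.17
```

drive_tool([
  [-48,-4,-12,0,-7,0,85],
  [-96,-8,-25,0,-14,0,85],
  [-144,-12,-38,0,-21,0,85],
  [-192,-16,-50,0,-28,0,85],
  [-240,-20,-63,0,-35,0,85],
])

```text
clock: 1.3
tcp_pos: [0.4456, -0.2381, 0.3183]
orientation: [-1.21, 1.206, -1.209]
contact_force: [0.8, 0.2, -0.3]
grip_width: 0.085
```

```bash
python3 go.py .468 .003 .32 20.7
```

```text
t 1.3 shift [-241.1   -2.1   22.9] turn [ -0.05 -20.59   0.1 ] yaw now 0.11
```

drive_tool([
  [-48,0,5,0,-4,0,85],
  [-96,0,10,0,-8,0,85],
  [-144,0,15,0,-12,0,85],
  [-192,0,20,0,-16,0,85],
  [-240,0,23,0,-20.6,0,85],
])

```text
clock: 1.8
tcp_pos: [0.468, 0.0037, 0.3182]
orientation: [-1.36, 0.935, -0.939]
contact_force: [0.7, 0.2, 0.2]
grip_width: 0.0853
```

```bash
python3 go.py .468 .053 .31 20.7
```

```text
t 1.8 shift [-46.1   8.1  17.5] turn [-0.06  0.16  0.14] yaw now 20.86
```

Run:
```python
from bench import r
import cv2,pickle
f=r.grab_frame("wrist");pickle.dump(f,open('w1.pkl','wb')); cv2.imwrite("pics/w1.png",cv2.resize(f["frame"],(768,576),interpolation=cv2.INTER_CUBIC))
```

drive_tool([
  [-30,5,12,0,0,0,85],
  [-46,8,17,0,0,0,85],
  [-46,8,17,0,0,0,85],
])

```text
clock: 2.15
tcp_pos: [0.4661, 0.0649, 0.3109]
orientation: [-1.362, 0.921, -0.922]
contact_force: [0.5, -0.3, 0.8]
grip_width: 0.0845
```

Run:
```python
from bench import r
import cv2,pickle
f=r.grab_frame("wrist");pickle.dump(f,open('w2.pkl','wb')); cv2.imwrite("pics/w2.png",cv2.resize(f["frame"],(768,576),interpolation=cv2.INTER_CUBIC))
```

```text
(no output)
```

View pics/w1.png

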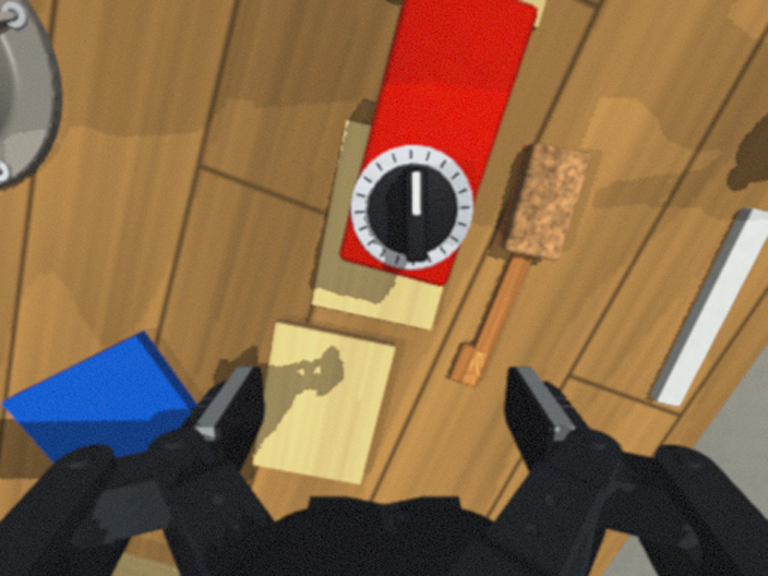

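View pics/w2.png

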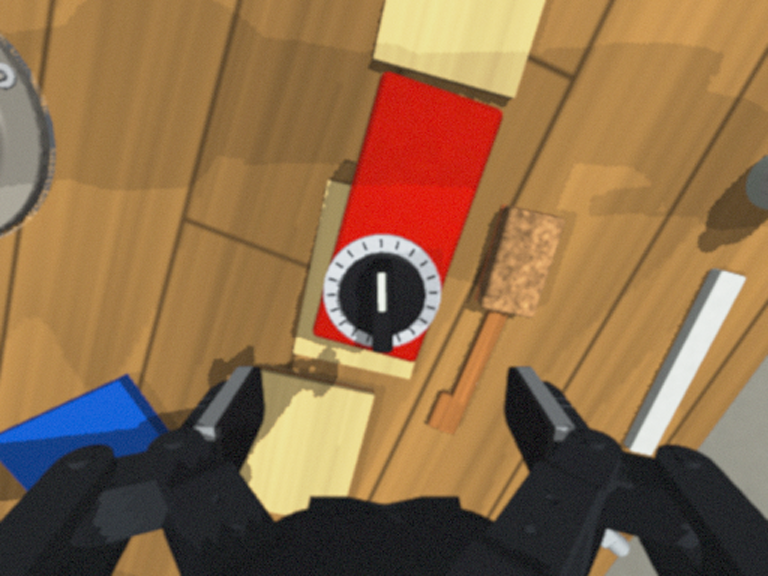

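The wrist views show the bar running almost straight down the image. The mark is at w1 (416,172)-(417,214) and w2 (381,273)-(382,311), and the ring centres are near (412,207) and (382,292).

Run:
```python
import pickle
from h import *
from bench import r
a=pickle.load(open('w1.pkl','rb'));b=pickle.load(open('w2.pkl','rb'));t=r.grab_frame("top");s=r.grab_frame("scene")
q=lambda f,x,y:(f,x/1.5-.17,y/1.5-.17)
print("ring",tri([q(a,412,207),q(b,382,292)]),tri([q(a,412,207),q(b,382,292),(t,224,188.3),(s,283.2,191.3)]))
A=tri([q(a,416,172),q(b,381,273)]);B=tri([q(a,417,214),q(b,382,311)])
print("mark",A,B)
for f,p in((a,((416,172),(417,214))),(b,((381,273),(382,311)))):
    P=[atz(*q(f,*x),.211) for x in p]; print(P,np.degrees(np.arctan2(*(P[1]-P[0])[1::-1])))
for f,p in ((a,(412,207)),(b,(382,292))): print(atz(*q(f,*p),.166))
# enlarged
c=b['frame'][150:245,200:300];cv2.imwrite('pics/w2z.png',cv2.resize(c,None,fx=6,fy=6,interpolation=cv2.INTER_CUBIC))
c=a['frame'][90:185,225:325];cv2.imwrite('pics/w1z.png',cv2.resize(c,None,fx=6,fy=6,interpolation=cv2.INTER_CUBIC))
print(r.get_obs()['tcp_pos'])
```

```text
ring [0.46806092 0.05433391 0.17253493] [0.46912724 0.05276307 0.16534971]
mark [0.45872516 0.07631489 0.21136786] [0.46817759 0.05447902 0.21258579]
[array([0.45884576, 0.07632272, 0.211     ]), array([0.46846069, 0.05435355, 0.211     ])] -66.36312174221176
[array([0.45866815, 0.07622189, 0.211     ]), array([0.46829289, 0.05394725, 0.211     ])] -66.63110352714521
[0.46864805 0.05386111 0.166     ]
[0.4688798 0.0524647 0.166    ]
[0.46689803 0.06080139 0.31089313]
```

View pics/w2z.png

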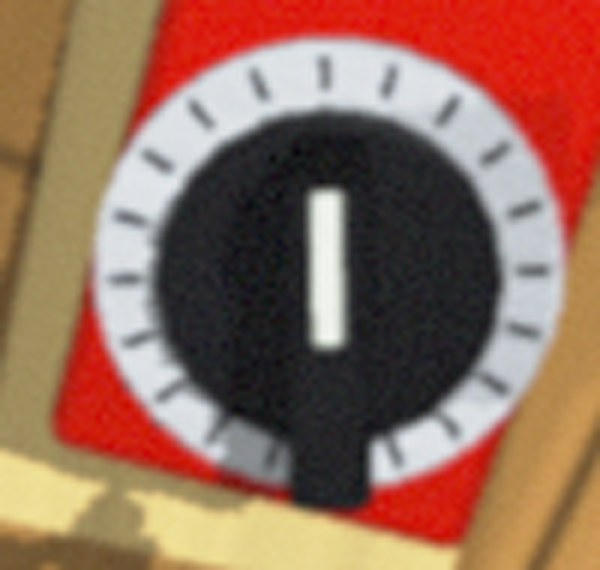

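View pics/w1z.png

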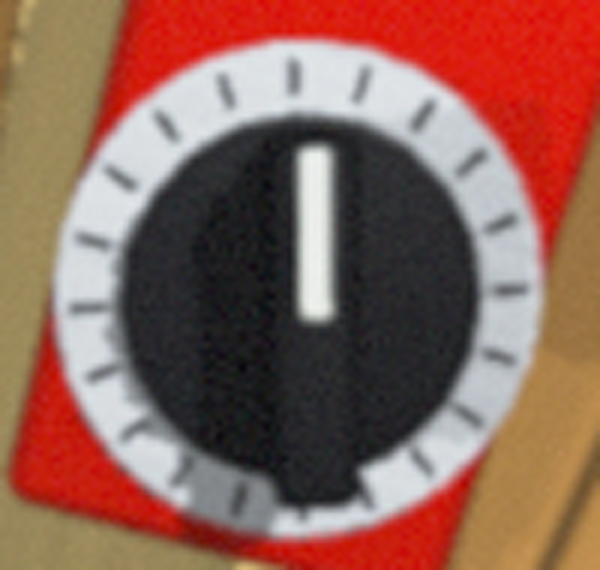

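```bash
python3 go.py .4685 .0533 .187 23.5
```

```text
t 2.3 shift [  7.6 123.9  -1.7] turn [-0.2  -1.88 -0.02] yaw now 21.62
```

drive_tool([
  [7.6,35,-1.7,-0.2,-1.9,0,85],
  [7.6,65,-1.7,-0.2,-1.9,0,85],
  [7.6,95,-1.7,-0.2,-1.9,0,85],
  [7.6,110,-1.7,-0.2,-1.9,0,85],
  [7.6,110,-1.7,-0.2,-1.9,0,85],
])

```text
clock: 2.8
tcp_pos: [0.4671, 0.0513, 0.1989]
orientation: [-1.378, 0.907, -0.901]
contact_force: [0.1, 0.2, 0.2]
grip_width: 0.0852
```

```bash
python3 - <<'E'
from bench import r
import cv2,pickle
f=r.grab_frame("wrist");pickle.dump(f,open('w3.pkl','wb')); cv2.imwrite("pics/w3.png",cv2.resize(f["frame"],(768,576),interpolation=cv2.INTER_CUBIC))
E
python3 go.py .4685 .0533 .187 23.5
```

```text
t 2.85 shift [-1.2 13.4  0.9] turn [ 0.11 -0.1  -0.05] yaw now 23.4
```

View pics/w3.png

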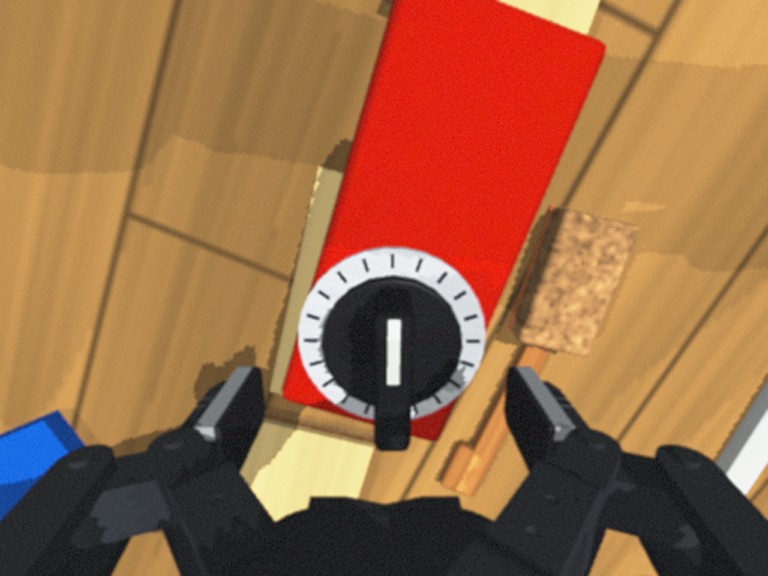

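Run:
```python
import pickle
from h import *
from bench import r
b=pickle.load(open('w3.pkl','rb'));o=r.get_obs();M=R.from_rotvec(o['orientation']).as_matrix()
for p in((394,320),(393.5,385),(393,448)):
    P=atz(b,p[0]/1.5-.17,p[1]/1.5-.17,.211);print(P,M.T@(P-o['tcp_pos'])*1000)
P=atz(b,392/1.5,335/1.5,.166);print(P)
```

```text
[0.45870211 0.07611936 0.211     ] [-26.0130965  -10.60785453   0.96425046]
[0.46844092 0.05362701 0.211     ] [ -1.5028977  -10.62933203   0.96863877]
[0.47889169 0.02947597 0.211     ] [ 24.81232135 -10.65238052   0.96763565]
[0.4687462  0.05352667 0.166     ]
```

drive_tool([
  [-1.2,14,1,0,0,0,85],
  [-1.2,14,1,0,0,0,85],
  [-1.2,14,1,0,0,0,50],
  [-1.2,14,1,0,0,0,20],
], squeeze=40)

```text
clock: 3.25
tcp_pos: [0.4689, 0.0534, 0.1869]
orientation: [-1.376, 0.904, -0.903]
contact_force: [-0.0, -0.6, 0.2]
grip_width: 0.0585
```

drive_tool([
  [0,0,0,0,0,0,5],
  [0,0,0,0,0,0,5],
  [0,0,0,0,0,0,5],
  [0,0,0,0,0,0,5],
], squeeze=40)

```text
clock: 3.65
tcp_pos: [0.4695, 0.0537, 0.1873]
orientation: [-1.375, 0.903, -0.903]
contact_force: [0.8, -0.2, 1.6]
grip_width: 0.0131
```

```bash
cat > st.py <<'E'
from bench import r
from h import *
o=r.get_obs();M=R.from_rotvec(o['orientation']).as_matrix()
print(o['clock'],o['tcp_pos'].round(4),'yaw',round(np.degrees(np.arctan2(M[1,2],M[0,2])),2),'tilt',(M[:,1]).round(4),'F',o['contact_force'].round(1),'M',o['moment'].round(3),'j7',o['joints'][6].round(3),o['tau'][6].round(3),'w',o['grip_width'].round(4),'qv',abs(o['qvel']).max().round(3))
E
python3 st.py
```

```text
Traceback (most recent call last):
  File "st.py", line 4, in <module>
    print(o['clock'],o['tcp_pos'].round(4),'yaw',round(np.degrees(np.arctan2(M[1,2],M[0,2])),2),'tilt',(M[:,1]).round(4),'F',o['contact_force'].round(1),'M',o['moment'].round(3),'j7',o['joints'][6].round(3),o['tau'][6].round(3),'w',o['grip_width'].round(4),'qv',abs(o['qvel']).max().round(3))
                                                                                                                                                                                                                                        ^^^^^^^^^^^^^^^^^^^^^
AttributeError: 'float' object has no attribute 'round'
```

```bash
sed -i "s/o\['grip_width'\].round(4)/round(o['grip_width'],4)/" st.py; python3 st.py
```

```text
3.65 [0.4695 0.0537 0.1873] yaw 23.41 tilt [ 1.e-04  4.e-04 -1.e+00] F [ 0.8 -0.2  1.6] M [ 0.064 -0.207 -0.007] j7 -0.041 0.009 w 0.0131 qv 0.002
```

drive_tool([
  [0,0,0,0,2.5,0,5],
  [0,0,0,0,5,0,5],
  [0,0,0,0,5,0,5],
  [0,0,0,0,5,0,5],
])

```text
clock: 4.05
tcp_pos: [0.4696, 0.0537, 0.1873]
orientation: [-1.344, 0.968, -0.968]
contact_force: [1.9, 0.3, 0.5]
grip_width: 0.0133
```

```bash
python3 st.py
```

```text
4.05 [0.4696 0.0537 0.1873] yaw 18.48 tilt [ 3.e-04  4.e-04 -1.e+00] F [1.9 0.3 0.5] M [ 0.036 -0.122  0.125] j7 -0.121 -0.12 w 0.0133 qv 0.003
```

drive_tool([
  [0,0,0,0,2,0,5],
  [0,0,0,0,4,0,5],
  [0,0,0,0,4,0,5],
  [0,0,0,0,4,0,5],
])

```text
clock: 4.45
tcp_pos: [0.4697, 0.0537, 0.1873]
orientation: [-1.318, 1.02, -1.02]
contact_force: [2.0, -0.0, -1.0]
grip_width: 0.0131
```

```bash
python3 st.py
```

```text
4.45 [0.4697 0.0537 0.1873] yaw 14.56 tilt [ 5.e-04  5.e-04 -1.e+00] F [ 2. -0. -1.] M [ 0.102 -0.212 -0.034] j7 -0.185 -0.03 w 0.0131 qv 0.003
```

drive_tool([
  [0,0,0,0,2,0,5],
  [0,0,0,0,4,0,5],
  [0,0,0,0,4,0,5],
  [0,0,0,0,4,0,5],
])

```text
clock: 4.85
tcp_pos: [0.4698, 0.0538, 0.1873]
orientation: [-1.29, 1.071, -1.071]
contact_force: [1.4, 0.5, -1.4]
grip_width: 0.013
```

```bash
python3 st.py
```

```text
4.85 [0.4698 0.0538 0.1873] yaw 10.64 tilt [ 6.e-04  6.e-04 -1.e+00] F [ 1.4  0.5 -1.4] M [ 0.085 -0.274 -0.097] j7 -0.249 0.051 w 0.013 qv 0.004
```

drive_tool([
  [0,0,0,0,3,0,5],
  [0,0,0,0,6,0,5],
  [0,0,0,0,9,0,5],
  [0,0,0,0,10.2,0,5],
  [0,0,0,0,10.2,0,5],
])

```text
clock: 5.35
tcp_pos: [0.4699, 0.0538, 0.1873]
orientation: [-1.212, 1.202, -1.203]
contact_force: [3.8, 0.3, -2.6]
grip_width: 0.0128
```

```bash
python3 st.py
```

```text
5.35 [0.4699 0.0538 0.1873] yaw 0.51 tilt [ 1.1e-03  6.0e-04 -1.0e+00] F [ 3.8  0.3 -2.6] M [ 0.115 -0.537  0.077] j7 -0.416 -0.3 w 0.0128 qv 0.017
```

drive_tool([
  [0,0,0,0,0,0,5],
  [0,0,0,0,0,0,5],
])

```text
clock: 5.55
tcp_pos: [0.47, 0.0538, 0.1873]
orientation: [-1.213, 1.201, -1.202]
contact_force: [2.4, 0.3, -0.9]
grip_width: 0.0132
```

```bash
python3 st.py
```

```text
5.55 [0.47   0.0538 0.1873] yaw 0.56 tilt [ 1.1e-03  7.0e-04 -1.0e+00] F [ 2.4  0.3 -0.9] M [ 0.133 -0.374  0.071] j7 -0.415 -0.052 w 0.0132 qv 0.006
```

drive_tool([
  [0,0,0,0,6,0,5],
  [0,0,0,0,12,0,5],
  [0,0,0,0,16,0,5],
  [0,0,0,0,18,0,5],
  [0,0,0,0,18,0,5],
])

```text
clock: 6.05
tcp_pos: [0.4704, 0.0538, 0.1873]
orientation: [-1.048, 1.429, -1.43]
contact_force: [4.7, 0.8, -3.7]
grip_width: 0.0133
```

drive_tool([
  [0,0,0,0,0,0,5],
  [0,0,0,0,0,0,5],
])

```text
clock: 6.25
tcp_pos: [0.4704, 0.0538, 0.1873]
orientation: [-1.048, 1.428, -1.429]
contact_force: [3.5, 0.6, -2.6]
grip_width: 0.0129
```

```bash
python3 st.py
```

```text
6.25 [0.4704 0.0538 0.1873] yaw -17.36 tilt [ 2.e-03  8.e-04 -1.e+00] F [ 3.5  0.6 -2.6] M [ 0.06  -0.668  0.074] j7 -0.71 -0.062 w 0.0129 qv 0.004
```

drive_tool([
  [0,0,0.5,0,6,0,5],
  [0,0,0.5,0,12,0,5],
  [0,0,0.5,0,16,0,5],
  [0,0,0.5,0,18.2,0,5],
  [0,0,0.5,0,18.2,0,5],
])

```text
clock: 6.75
tcp_pos: [0.4708, 0.0536, 0.1873]
orientation: [-0.847, 1.649, -1.649]
contact_force: [3.0, 0.3, -2.5]
grip_width: 0.013
```

drive_tool([
  [0,0,0,0,0,0,5],
  [0,0,0,0,0,0,5],
])

```text
clock: 6.95
tcp_pos: [0.4708, 0.0536, 0.1873]
orientation: [-0.847, 1.648, -1.649]
contact_force: [2.5, -0.3, -1.9]
grip_width: 0.0132
```

```bash
python3 st.py
```

```text
6.95 [0.4708 0.0536 0.1873] yaw -35.48 tilt [ 1.9e-03  7.0e-04 -1.0e+00] F [ 2.5 -0.3 -1.9] M [ 0.059 -0.645  0.079] j7 -1.009 -0.06 w 0.0132 qv 0.006
```

drive_tool([
  [0,0,0.3,0,6,0,5],
  [0,0,0.3,0,12,0,5],
  [0,0,0.3,0,16,0,5],
  [0,0,0.3,0,18.1,0,5],
  [0,0,0.3,0,18.1,0,5],
])

```text
clock: 7.45
tcp_pos: [0.4712, 0.0533, 0.1873]
orientation: [-0.609, 1.856, -1.856]
contact_force: [3.8, -0.1, -2.8]
grip_width: 0.0132
```

drive_tool([
  [0,0,0,0,0,0,5],
  [0,0,0,0,0,0,5],
])

```text
clock: 7.65
tcp_pos: [0.4711, 0.0533, 0.1873]
orientation: [-0.61, 1.855, -1.855]
contact_force: [3.1, -0.6, -1.6]
grip_width: 0.0127
```

```bash
python3 st.py
```

```text
7.65 [0.4711 0.0533 0.1873] yaw -53.5 tilt [ 2.e-03  5.e-04 -1.e+00] F [ 3.1 -0.6 -1.6] M [ 0.016 -0.655  0.167] j7 -1.308 -0.151 w 0.0127 qv 0.004
```

drive_tool([
  [0,0,0,0,1,0,5],
  [0,0,0,0,2,0,5],
  [0,0,0,0,2,0,5],
  [0,0,0,0,2,0,5],
])

```text
clock: 8.05
tcp_pos: [0.4712, 0.0532, 0.1873]
orientation: [-0.581, 1.877, -1.877]
contact_force: [3.2, -0.5, -2.4]
grip_width: 0.0133
```

```bash
python3 st.py
```

```text
8.05 [0.4712 0.0532 0.1873] yaw -55.49 tilt [ 2.e-03  5.e-04 -1.e+00] F [ 3.2 -0.5 -2.4] M [-0.048 -0.723  0.222] j7 -1.341 -0.192 w 0.0133 qv 0.002
```

drive_tool([
  [0,0,0,0,-4,0,5],
  [0,0,0,0,-7,0,5],
  [0,0,0,0,-7,0,5],
  [0,0,0,0,-7,0,5],
])

```text
clock: 8.45
tcp_pos: [0.4711, 0.0533, 0.1873]
orientation: [-0.679, 1.8, -1.8]
contact_force: [2.9, 0.4, -1.9]
grip_width: 0.013
```

```bash
python3 st.py
python3 - <<'E'
from bench import r
import cv2
f=r.grab_frame("scene")["frame"]
cv2.imwrite("pics/s2.png",cv2.resize(f[165:255,235:335],None,fx=6,fy=6,interpolation=cv2.INTER_CUBIC))
E
```

```text
8.45 [0.4711 0.0533 0.1873] yaw -48.58 tilt [ 1.8e-03  7.0e-04 -1.0e+00] F [ 2.9  0.4 -1.9] M [ 0.123 -0.517 -0.007] j7 -1.226 0.032 w 0.013 qv 0.002
```

View pics/s2.png

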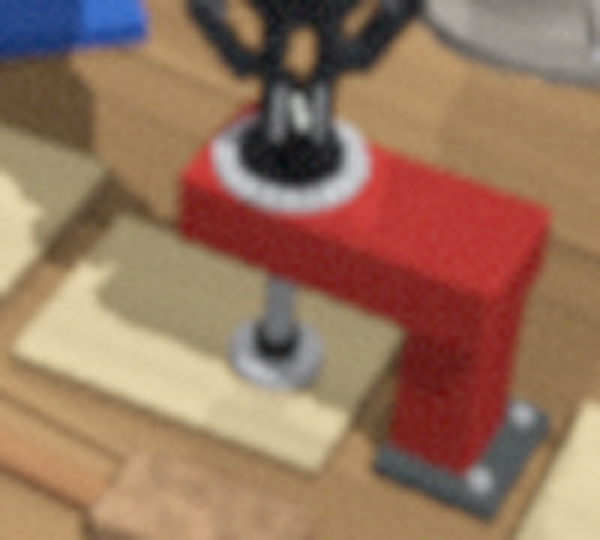

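The shoe sits visibly lower, about 2.5 raw px, which matches 12 mm. Its lower edge is at crop (276,388), on the board. Next I turn the dial back three clicks (54°).

drive_tool([
  [0,0,0,0,-6,0,5],
  [0,0,0,0,-12,0,5],
  [0,0,0,0,-18,0,5],
  [0,0,0,0,-24,0,5],
  [0,0,0,0,-30,0,5],
])

```text
clock: 9.0
tcp_pos: [0.4705, 0.0537, 0.1873]
orientation: [-1.039, 1.441, -1.441]
contact_force: [-0.1, 1.5, -0.2]
grip_width: 0.0132
```

```bash
python3 st.py
```

```text
9.0 [0.4705 0.0537 0.1873] yaw -18.37 tilt [ 7.e-04  9.e-04 -1.e+00] F [-0.1  1.5 -0.2] M [0.333 0.    0.038] j7 -0.726 -1.344 w 0.0132 qv 0.986
```

Still moving at this reading; I need about 23.8° more, reaching yaw 5.4.

drive_tool([
  [0,0,0,0,-6,0,5],
  [0,0,0,0,-12,0,5],
  [0,0,0,0,-18,0,5],
  [0,0,0,0,-22,0,5],
  [0,0,0,0,-23.8,0,5],
])

```text
clock: 9.5
tcp_pos: [0.4699, 0.0538, 0.1873]
orientation: [-1.253, 1.139, -1.138]
contact_force: [-0.6, 0.9, 0.5]
grip_width: 0.0133
```

drive_tool([
  [0,0,0,0,0,0,5],
  [0,0,0,0,0,0,5],
])

```text
clock: 9.7
tcp_pos: [0.4699, 0.0538, 0.1873]
orientation: [-1.252, 1.14, -1.139]
contact_force: [1.4, 0.5, -0.5]
grip_width: 0.013
```

```bash
python3 st.py
```

```text
9.7 [0.4699 0.0538 0.1873] yaw 5.39 tilt [-5.e-04  7.e-04 -1.e+00] F [ 1.4  0.5 -0.5] M [ 0.089 -0.282 -0.019] j7 -0.335 0.043 w 0.013 qv 0.003
```

Yaw is 5.39°, exactly on the click. Open the fingers, then rise.

drive_tool([
  [0,0,0,0,0,0,30],
  [0,0,0,0,0,0,60],
  [0,0,0,0,0,0,85],
  [0,0,0,0,0,0,85],
  [0,0,0,0,0,0,85],
])

```text
clock: 10.2
tcp_pos: [0.4698, 0.0538, 0.1873]
orientation: [-1.252, 1.14, -1.139]
contact_force: [0.5, 0.1, 0.2]
grip_width: 0.0837
```

drive_tool([
  [0,-10,0,0,0,0,85],
  [0,-40,0,0,0,0,85],
  [0,-80,0,0,0,0,85],
  [0,-120,0,0,0,0,85],
  [0,-120,0,0,0,0,85],
])

```text
clock: 10.7
tcp_pos: [0.4728, 0.0549, 0.3134]
orientation: [-1.244, 1.133, -1.144]
contact_force: [0.4, 0.0, 1.1]
grip_width: 0.0853
```

drive_tool([
  [0,0,0,0,0,0,85],
  [0,0,0,0,0,0,85],
])

```text
clock: 10.9
tcp_pos: [0.4729, 0.055, 0.3137]
orientation: [-1.244, 1.132, -1.144]
contact_force: [0.2, -0.2, -0.0]
grip_width: 0.0851
```

```bash
python3 st.py
python3 - <<'E'
from bench import r
import cv2,pickle
f=r.grab_frame("wrist");pickle.dump(f,open('w4.pkl','wb')); cv2.imwrite("pics/w4.png",cv2.resize(f["frame"],(768,576),interpolation=cv2.INTER_CUBIC))
f=r.grab_frame("scene")["frame"]
cv2.imwrite("pics/s3.png",cv2.resize(f[165:255,235:335],None,fx=6,fy=6,interpolation=cv2.INTER_CUBIC))
E
```

```text
10.9 [0.4729 0.055  0.3137] yaw 5.4 tilt [ 0.0103  0.0013 -0.9999] F [ 0.2 -0.2 -0. ] M [ 0.029  0.034 -0.029] j7 -0.222 0.015 w 0.0851 qv 0.022
```

View pics/w4.png

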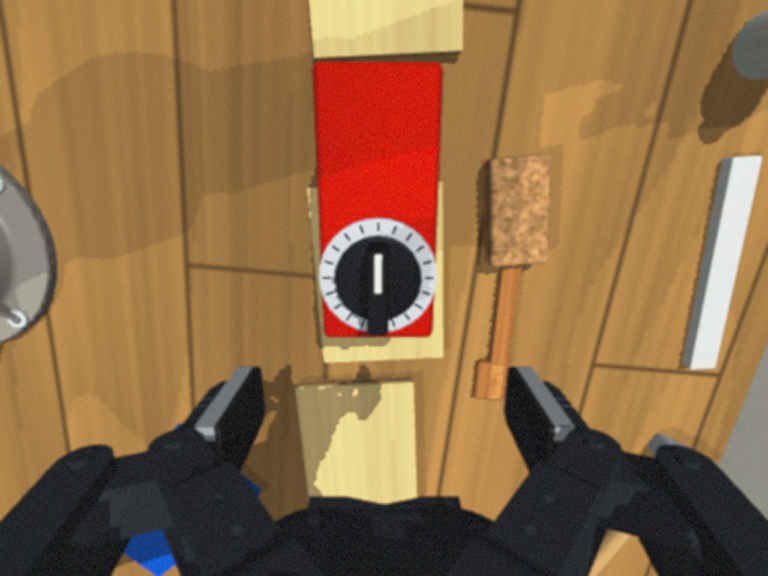

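View pics/s3.png

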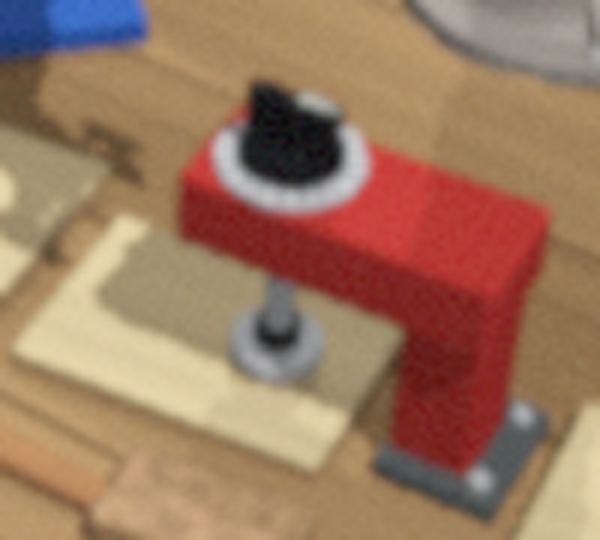

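The dial is released, with its mark at (378,255)-(378,293) in the wrist view and the shoe clear of the board. I'll check its yaw, then hand in.

Run:
```python
import pickle
from h import *
from bench import r
b=pickle.load(open('w4.pkl','rb'))
P=[atz(b,x/1.5-.17,y/1.5-.17,.211) for x,y in((377.7,254),(378.3,293))];print(np.degrees(np.arctan2(*(P[1]-P[0])[1::-1])))
o=r.get_obs();print(o['clock'],abs(o['qvel']).max())
print(r.hand_in())
```

```text
-83.95838902573755
11.0 0.006678173712096784
the job is handed in; nothing more can be done
None
```

I set the gauge, let go of the dial and handed the job in at 11.0 s; no verdict was reported.

- **Finding contact:** I turned the dial clockwise click by click. The torque just past each click stayed near 0.07–0.08 N m on clicks 2 and 3. Past click 4 it rose to 0.17, then 0.22 N m two degrees further on, so the shoe bears at click 4. I estimate the force on the board peaked at about 13 N.
- **Turning back:** I returned to the bearing click, then turned back 54° (three clicks). The tool ended at yaw 5.39° against a target of 5.41°. I then opened the fingers and lifted clear.

**Last checks:**
- The wrist picture after release puts the dial at −84.0°, against an expected −84.6°. That is within pixel error and well inside one 18° click.
- The scene picture shows the shoe raised off the board, and the boards, sanding block and push stick look unmoved.
- The first torque reading, past click 1 (0.125 N m), was higher than the next two. I took this as friction, because the torque then fell through zero as it should when free.
- The tool drifted by about 2 mm sideways while turning, with side forces under 5 N. No check failed.

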